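Assemble a choke in its fixture and lift it level

ROBOT

A 6-joint arm with a two-finger parallel gripper is mounted at the origin on a cart in front of the work surface, level with it; the furniture and walls round the work are solid. World frame = base frame: x ahead of the robot, y to its left, z up, the work surface at z = 0. Lengths are in m, angles in degrees, forces in N, time in s.
With the tool pointing down it reaches from about 0.4 to 0.825 m from the base axis. Payload 7 kg.
Tool frame: the origin (TCP) lies midway between the tips of the shut fingers; the grasp point (between the pads) lies 19 mm behind it (r.grasp_offset is the distance from the TCP to the grasp point, in m); z points along the fingers, x is the direction in which the jaws open and shut, and the axes are right-handed (so a half turn about z gives the same grasp; the last joint's range is limited). The gripper opens to 88 mm and grips with 3 to 60 N. Pads are 19 mm wide; open, the fingers measure 130 mm over their backs; the gripper's body (78 mm by 193 mm) begins 47 mm behind the grasp point.
Start: joints at [-59.124, 20.546, 0.682, 0, -70.136, -16.507], TCP at [0.167, -0.654, 0.227] pointing down, gripper open.
Joint ranges: [-176.03, 176.03], [-82.01, 121.73], [-58.28, 71.71], [-173.87, 95.51], [-174.79, -0.11], [-173.66, 173.66]. Speed limits (degrees/s): [136.94, 136.94, 172.46, 180, 180, 180].

INTERFACE

Orientations are given as [roll, pitch, yaw] about the fixed x, y, z axes, in that order (R = Rz(yaw) Ry(pitch) Rx(roll)).
In Python, from plant import r gives the robot as it stands.
- The arm moves only by the tool step_arm, never from a script. Its argument "deltas" is a list of rows, each a list of 7 numbers: the turn, a rotation vector about the tool's x, y, z in rad, then the shift along the tool's x, y, z in mm, then the opening, from -1 (shut) to 1 (fully open), so that 0 is half open. In form: [[ax, ay, az, x, y, z, grip], ...]. A call has 1 to 10 rows; each row shifts and turns the pose as measured when the row begins, along the tool's axes as they then stand; what a row does not reach is not made up. A row lasts 1/10 s, in which the tool goes at most 50 mm and 8.59 degrees, less where a joint would pass 70% of its speed; a pose out of reach is approached as far as the arm can. A call with a gripper value outside its range is refused whole. The fingers move at their own pace and stop on an object; "squeeze" is the grip in N (left out, the last holds). Time passes only in rows, so rows that do not move let the fingers close. It gives the time, the measured TCP pose, the force and the opening at its end, in the units of the state.
- r.get_state(): the state, without advancing time (a new reading comes with each control period).
- r.capture(name): name is "scene" or "top"; returns the picture (384x512x3 uint8, red, green, blue); there is no depth.
- r.camera_info(name): a dict with "vertical_fov" (degrees; the focal length in pixels is half the picture's height over the tangent of half this angle, whatever the lens; pixels are square), "cx", "cy" (the principal point, pixels), "view" (4x4, takes a point from world to camera coordinates). Camera axes: x right, y down, z forward; pixel columns grow to the right and rows downward; lengths in m; the calibration is good to about 2 mm. A picture is of the moment at which its call begins. camera_info takes no time and is no camera call.
- r.close_job(): hands the job in, once; it reports no verdict.
The state is a dict: "time_s": time; "joints": joint angles; "qd": joint speeds; "joint_torque": joint torques, N m; "tcp_pos": TCP position; "eef_rot": TCP orientation; "contact_force": force on the tool from outside, world axes, zero at the start; "moment": the same for the moment, N m; "gripper_width": finger opening in m.
Only numpy, scipy, OpenCV 4.12 (cv2) and the standard library are available. Lean on these libraries where they do the work, as an engineer would, in place of code of your own. Each camera call takes 0.05 s, during which the arm holds its last target.

TASK

Assemble the choke: set the wound body upright in the round pocket of the aluminium fixture block, then slip the white spacer ring over its centre post, then the flat dark disc with a hole on top of that, each sitting flat. Then grip the body, lift the whole stack straight up until its underside is about 15 cm above the fixture block, and finish there while still holding it steady and level, with the ring and the disc still in place. Never tip the body, and leave the other things on the table where they are.

Things in the scene. Friction and masses are not known exactly. Their poses are not given: they have to be found in the camera images.
- pocket_floor (a point): centre of the flat floor of the round pocket in the fixture block, a fixed aluminium block 84 x 84 x 22 mm with a screw head (1 mm proud) at each corner. The pocket is open at the top, 58 mm in diameter with a 3 mm chamfer at the mouth, and 14 mm deep, so this point lies 8 mm above the table and 14 mm below the block's top. z up.
- body_center (a point): centre of the wound choke body, an upright cylinder 52 mm in diameter and 60 mm tall (dark flanges, copper winding between), loose, about 0.25 kg, standing upright on the table. This point is on its axis, 30 mm above its underside. Its z axis is its axis. The foot is tapered: 46 mm across at the underside, full width from 4 mm up. On its flat top stands a centre post 20 mm in diameter and 27 mm tall, whose last 6 mm taper to 10 mm.
- shoulder (a point): centre of the body's flat top face, at the root of the centre post, 60 mm above the underside; the spacer ring seats here. It moves with the body.
- spacer_center (a point): centre of the spacer, a loose white plastic ring 40 mm in outer diameter, 24 mm bore, 16 mm tall, about 0.03 kg, lying flat on the table. The point is on its axis, 8 mm above its underside; z is its axis.
- disc_center (a point): centre of the top disc, a loose flat dark steel ring 44 mm in outer diameter, 24 mm bore, 8 mm thick, about 0.04 kg, lying flat on the table. The point is on its axis, 4 mm above its underside; z is its axis. It is the last part: seated on the spacer its centre is 20 mm above the shoulder.
- clamp_fixture: fixed equipment to keep clear of: white board clamp, base 160 mm along world y by 120 mm along world x, mostly under 45 mm tall; its bar with a red knob at the -y end is the tallest part, 79 mm; origin about at the centre of its underside
- hinged_tin: fixed equipment to keep clear of: green tin, about 75 mm along world y by 98 mm along world x and, its lid a little open, up to 70 mm tall; origin at the centre of its underside
- foam_edge (a point): fixed equipment to keep clear of: a point on the front top edge of the pink foam stack along the back of the table, 85 mm tall (110 mm with the circuit boards on it); the edge runs along world y and all beyond it (+x) is foam
- heat_sink: bystander, loose: black finned heat sink, 30 x 42 x 24 mm; origin at the centre of its underside; long side along its y
- tweezers: bystander, loose: steel tweezers lying flat, 126 x 14 x 8 mm, long along its x; origin at the centre of its underside
- solder_reel: bystander, loose: small reel of solder standing on its flange, 60 mm across, 36 mm tall; origin at the centre of its underside
- side_cutters: bystander, loose: blue-handled side cutters lying flat, 146 x 42 x 12 mm, long along its x; origin at the centre of its underside

How it is judged (in metres and radians):
On the way, in this order (a step that is already met when the one before it is completed fails the run):
1. the body stands upright on the floor of the pocket, let go (horizontal distance between core_body and pocket_floor below 0.005 m and z of core_body in the frame of pocket_floor below 0.003 m and angle between body_center's own z axis and vertical below 0.06 rad and contact force between the fingers and core_body below 0.1 N), for 0.2 s.
2. the spacer lies flat on the body's top round the post, let go, with the body still seated (horizontal distance between core_body and pocket_floor below 0.005 m and z of core_body in the frame of pocket_floor below 0.003 m and angle between body_center's own z axis and vertical below 0.06 rad and horizontal distance between spacer_center and shoulder below 0.006 m and z of spacer_center in the frame of shoulder between 0.005 and 0.011 m and angle between the z axis of spacer and the z axis of core_body, either way round below 0.08 rad and contact force between the fingers and spacer below 0.1 N), for 0.2 s.
3. the disc lies flat on the spacer, let go, with all below it still seated (horizontal distance between core_body and pocket_floor below 0.005 m and z of core_body in the frame of pocket_floor below 0.003 m and angle between body_center's own z axis and vertical below 0.06 rad and horizontal distance between spacer_center and shoulder below 0.006 m and z of spacer_center in the frame of shoulder between 0.005 and 0.011 m and angle between the z axis of each of spacer, top_disc and the z axis of core_body, either way round below 0.08 rad and horizontal distance between disc_center and shoulder below 0.007 m and z of disc_center in the frame of shoulder between 0.017 and 0.023 m and contact force between the fingers and top_disc below 0.1 N), for 0.2 s.
At the end, for the whole second after the job is handed in: Fingers hold the body, its underside 10 to 22 cm above the block, within 5 cm of over the pocket, off the block, tilted under 0.1 rad, under 20 mm/s and 0.15 rad/s; spacer flat on the shoulder (6 mm off-centre, 3 mm in height), disc flat on the spacer (7 mm, 3 mm) (horizontal distance between spacer_center and shoulder below 0.006 m and z of spacer_center in the frame of shoulder between 0.005 and 0.011 m and angle between the z axis of each of spacer, top_disc and the z axis of core_body, either way round below 0.08 rad and horizontal distance between disc_center and shoulder below 0.007 m and z of disc_center in the frame of shoulder between 0.017 and 0.023 m and z of core_body in the frame of pocket_floor between 0.114 and 0.234 m and horizontal distance between body_center and pocket_floor below 0.05 m and angle between body_center's own z axis and vertical below 0.1 rad and linear speed of core_body below 0.02 m/s and angular speed of core_body below 0.15 rad/s and contact force between the fingers and core_body above 1 N and contact force between core_body and fixture below 0.1 N); the arm keeps its last pose, push and grip.
It fails at once if the body is tipped by more than 0.4 rad (angle between body_center's own z axis and vertical above 0.4 rad).
It fails at once if a bystander is moved by more than 30 mm (distance of any of heat_sink, tweezers, solder_reel, side_cutters from where it was at the start of the episode above 0.03 m).
It also fails if it takes over 72 s, if anything falls off the work surface, if the arm or the gripper's body presses on something with over 40 N, if the wrist force passes 120 N, or if a joint passes its speed limit or range.

## Working session

There is one attempt and no reset: what is moved stays moved. The work goes in short steps, Python scripts to look and compute and a tool call to move; the robot and the scene stay as the last step left them, time stands still between calls to the robot, and variables do not carry over. Pictures are saved under pics/ and viewed, and the job is handed in when it is done.

Besides the shell and the picture viewer there is one more tool, called after "Emit:" as a command line: name --pt "numbers of a row" for each row, then --argument value for the rest. step_arm: Moves the arm, as the interface text tells. Its arguments: {"type":"object","properties":{"deltas":{"type":"array","items":{"type":"array","items":{"type":"number"}}},"squeeze":{"type":"number"}},"required":["deltas"]}

```bash
mkdir -p pics; ls; python3 - <<'E'
from plant import r
import cv2,numpy as np
print(r.get_state(), r.grasp_offset)
for n in("scene","top"):
    print(n,r.camera_info(n))
    cv2.imwrite(f"pics/{n}0.png",cv2.resize(r.capture(n)[:,:,::-1],(800,600)))
E
```

```text
pics
{'time_s': 0.0, 'joints': array([-5.91235040e+01,  2.05916769e+01,  6.33492457e-01, -1.98254375e-02,
       -7.01374976e+01, -1.65066345e+01]), 'qd': array([ 0.01150123, -0.01719104,  0.04982184, -0.13870021,  0.12551934,
       -0.03018846]), 'joint_torque': array([ 1.90600549e-03, -5.82723534e+01,  2.93068510e+01,  6.99744433e+00,
        7.15629256e-03, -2.54959814e-04]), 'tcp_pos': array([ 0.16736232, -0.65340411,  0.22561877]), 'eef_rot': array([-1.79990681e+02, -9.70344044e-02,  1.04363102e+02]), 'contact_force': array([0.82722885, 0.30122481, 0.09080107]), 'moment': array([ 0.00015463, -0.03251673, -0.00510962]), 'gripper_width': 0.08765896671731213} 0.0188
scene {'vertical_fov': 57.78781548507047, 'cx': 259.8501670448901, 'cy': 193.64266426173324, 'view': array([[-0.88029125, -0.47410024,  0.01778401,  0.48273374],
       [-0.31900725,  0.56374235, -0.76185887,  0.26603701],
       [ 0.35117187, -0.67633093, -0.64749887,  0.68946318],
       [ 0.        ,  0.        ,  0.        ,  1.        ]])}
top {'vertical_fov': 43.51499044004714, 'cx': 251.95065136997331, 'cy': 192.3386019512045, 'view': array([[ 0.0278629 , -0.99946329,  0.0172278 , -0.04353833],
       [-0.990659  , -0.02991071, -0.13304174,  0.56422115],
       [ 0.13348563, -0.01335995, -0.99096069,  0.99797208],
       [ 0.        ,  0.        ,  0.        ,  1.        ]])}
```

View pics/scene0.png

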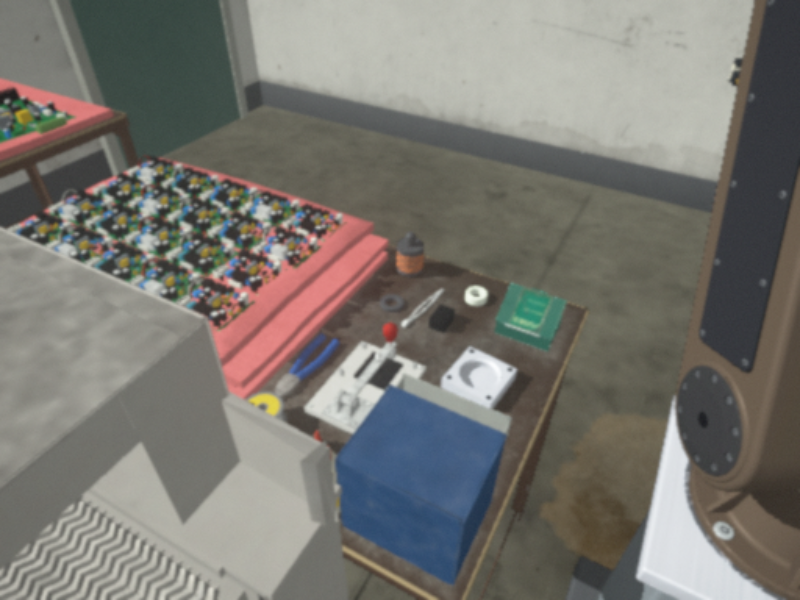

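View pics/top0.png

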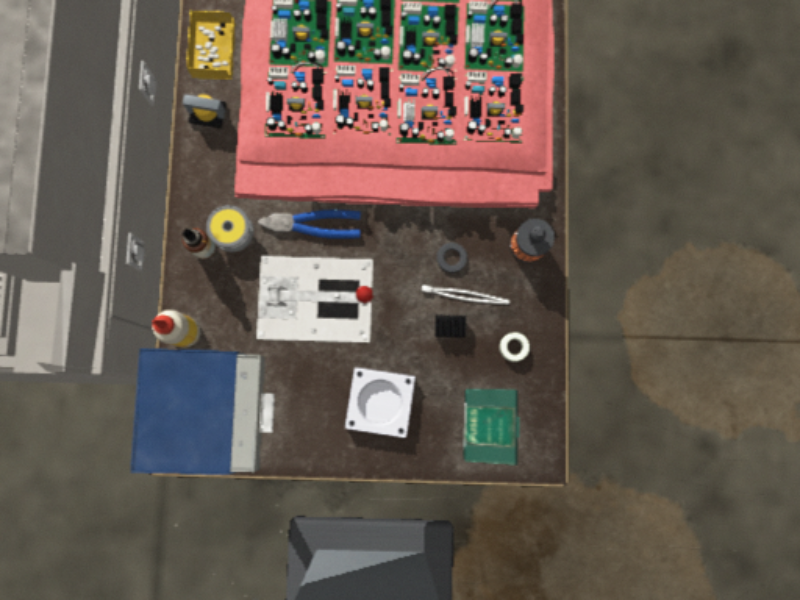

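The top view (800x600) shows the body at about (533,240), the spacer at (514,347), the disc at (451,258) and the pocket at (381,403). The tweezers lie at (466,295), the heat sink at (450,326), the clamp knob at (365,294), the tin at (490,426) and the foam edge at row ~200. Next I'll measure these with masks.

```bash
cat > h.py <<'E'
from plant import r
import cv2,numpy as np
def ray(n,u,v):
    c=r.camera_info(n);f=192/np.tan(np.radians(c["vertical_fov"]/2));V=np.array(c["view"])
    d=V[:3,:3].T@np.array([(u-c["cx"])/f,(v-c["cy"])/f,1]);o=-V[:3,:3].T@V[:3,3];return o,d
def onz(n,u,v,z):
    o,d=ray(n,u,v);return o+d*(z-o[2])/d[2]
def proj(n,p):
    c=r.camera_info(n);f=192/np.tan(np.radians(c["vertical_fov"]/2));V=np.array(c["view"])
    q=V[:3,:3]@np.array(p)+V[:3,3];return np.array([f*q[0]/q[2]+c["cx"],f*q[1]/q[2]+c["cy"]])
E
python3 - <<'E'
from h import *
im=r.capture("top");sc=r.capture("scene")
np.save("top0.npy",im);np.save("scene0.npy",sc)
def crop(a,x,y,w,h,k):return cv2.resize(a[y:y+h,x:x+w,::-1],(w*k,h*k),interpolation=cv2.INTER_CUBIC)
cv2.imwrite("pics/c1.png",crop(im,210,120,160,110,5))
cv2.imwrite("pics/c2.png",crop(im,210,215,160,95,5))
cv2.imwrite("pics/c3.png",crop(sc,230,145,150,120,5))
E
```

```text
(no output)
```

View pics/c1.png

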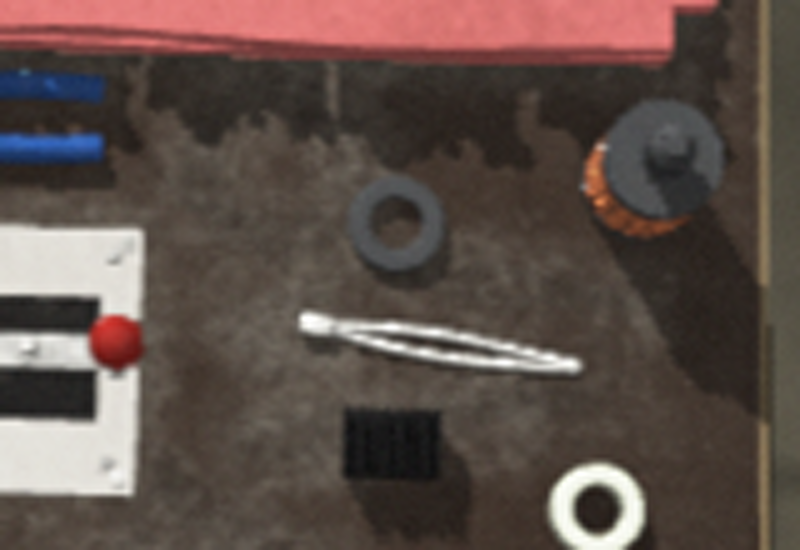

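View pics/c2.png

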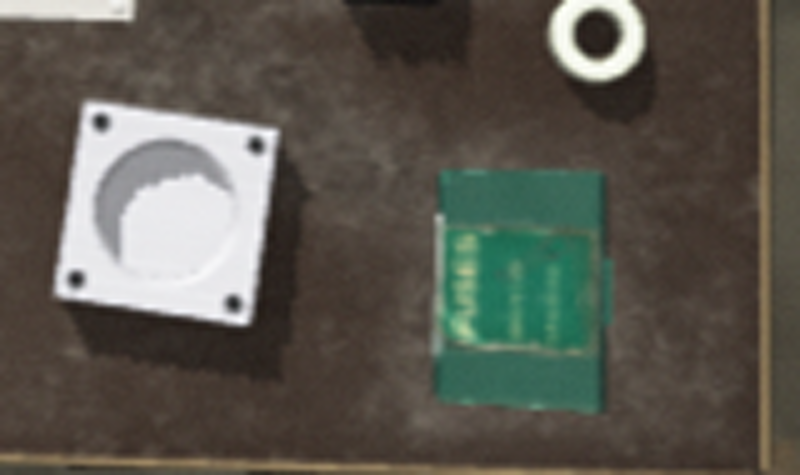

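View pics/c3.png

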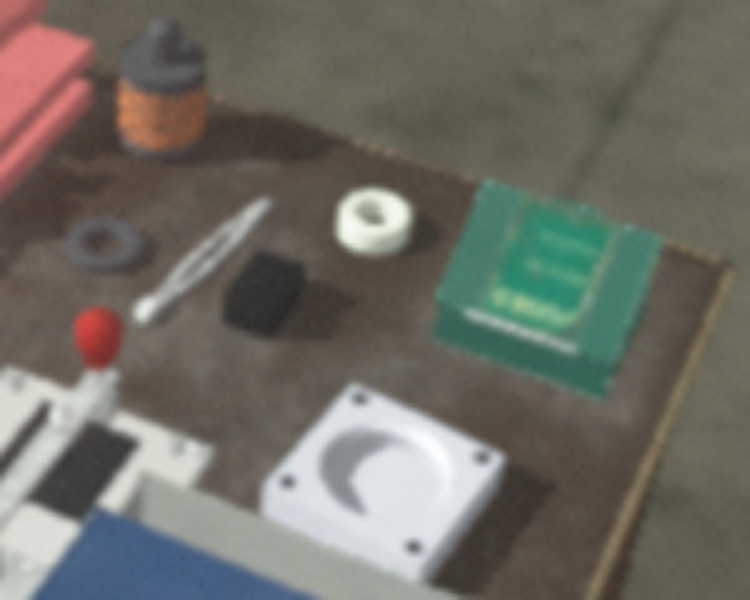

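The crops show everything cleanly. Body top flange is centred near crop (664,158), the post top near (672,145), the disc at (397,223), the spacer at (597,508), and the block screws at (100,122), (256,145), (75,279) and (233,302).

```bash
cat > meas.py <<'E'
from h import *
import sys
K=4
def up(im):return cv2.resize(im,None,fx=K,fy=K,interpolation=cv2.INTER_CUBIC)
def blob(mask,seed_px,outer=True):
    m=(mask*255).astype(np.uint8)
    cs,_=cv2.findContours(m,cv2.RETR_EXTERNAL,cv2.CHAIN_APPROX_NONE)
    return [(cv2.contourArea(c),c) for c in cs]
def full(p):return ((np.array(p)+0.5)/K-0.5)
def near(mask,px,rad,amin):
    # largest contour with centroid within rad of px (image px)
    best=None
    for a,c in blob(mask,px):
        M=cv2.moments(c)
        if M["m00"]<amin:continue
        q=full((M["m10"]/M["m00"],M["m01"]/M["m00"]))
        if np.linalg.norm(q-px)<rad and (best is None or a>best[0]):best=(a,c,q)
    return best
E
python3 - <<'E'
from meas import *
for n,seeds in(("top",dict(block=(243.5,258),sp=(329.5,222),disc=(289.5,164.5),body=(343,152),)),("scene",dict(sp=(304.5,187.5),disc=(251,193.8)))):
    im=np.load(f"{n}0.npy");U=up(im);H=cv2.cvtColor(U,cv2.COLOR_RGB2HSV);V=H[...,2].astype(int);S=H[...,1].astype(int)
    g=lambda p:[tuple(im[int(round(p[1]+dy)),int(round(p[0]+dx))]) for dx,dy in((-6,0),(0,0),(7,0),(0,7),(0,-7),(14,0))]
    for k,p in seeds.items():print(n,k,[tuple(int(x) for x in t) for t in g(p)])
E
```

```text
top block [(233, 233, 236), (233, 234, 237), (233, 233, 236), (233, 233, 236), (233, 233, 236), (231, 231, 234)]
top sp [(173, 174, 158), (44, 35, 29), (245, 246, 238), (244, 246, 237), (241, 244, 235), (72, 61, 53)]
top disc [(59, 56, 54), (78, 67, 58), (84, 84, 86), (81, 83, 85), (81, 82, 84), (72, 60, 52)]
top body [(77, 79, 79), (47, 46, 46), (80, 80, 82), (47, 48, 46), (99, 101, 102), (66, 54, 46)]
scene sp [(226, 231, 219), (131, 136, 123), (120, 122, 112), (175, 182, 168), (84, 74, 64), (82, 73, 63)]
scene disc [(100, 97, 98), (93, 84, 74), (79, 74, 73), (105, 97, 90), (92, 79, 71), (98, 88, 81)]
```

```bash
cat > m0.py <<'E'
from meas import *
im=np.load("top0.npy");U=up(im);H=cv2.cvtColor(U,cv2.COLOR_RGB2HSV);V=H[...,2].astype(int);S=H[...,1].astype(int)
def rep(k,c,z):
    (x,y),ax,an=cv2.fitEllipse(c);p=full((x,y));(ex,ey),er=cv2.minEnclosingCircle(c);e=full((ex,ey))
    print(k,"ell",p.round(2),"ax px",np.round(np.array(ax)/K,2),"world",onz("top",*p,z).round(4),"MEC",onz("top",*e,z).round(4));return p
b=near(V>150,(329.5,222),5,500);rep("sp outer",b[1],0.016)
hole=near((V<130),(329.5,222),2,200);rep("sp hole",hole[1],0.016)
b=near((S<32)&(V>60)&(V<150),(289.5,164.5),5,500);rep("disc outer",b[1],0.008)
hole=near((S>=32),(289.5,164.5),3,100);
if hole: rep("disc hole",hole[1],0.008)
m=(S<35)&(V<150);m=cv2.morphologyEx(m.astype(np.uint8),cv2.MORPH_OPEN,np.ones((9,9)))>0
b=near(m,(343,152),6,2000);rep("body",b[1],0.06)
o=U[:, :, ::-1].copy();cv2.drawContours(o,[b[1]],-1,(0,0,255),1)
b=near((S<32)&(V>60)&(V<150),(289.5,164.5),5,500);cv2.drawContours(o,[b[1]],-1,(0,0,255),1)
cv2.imwrite("pics/m0.png",o[120*K:200*K,260*K:380*K])
# screws
pts=[]
for a,c in blob(V<150,0):
    M=cv2.moments(c)
    if M["m00"]<40 or M["m00"]>400:continue
    q=full((M["m10"]/M["m00"],M["m01"]/M["m00"]))
    if 218<q[0]<270 and 232<q[1]<284: pts.append(onz("top",*q,0.023));print(q,M["m00"],pts[-1].round(4))
print("block",np.mean(pts,0))
E
python3 m0.py
```

```text
sp outer ell [328.96 221.35] ax px [17.99 18.75] world [ 0.5093 -0.1977  0.016 ] MEC [ 0.5093 -0.1976  0.016 ]Traceback (most recent call last):
  File "m0.py", line 7, in <module>
    hole=near((V<130),(329.5,222),2,200);rep("sp hole",hole[1],0.016)
                                                       ~~~~^^^
TypeError: 'NoneType' object is not subscriptable
```

```bash
sed -i 's/RETR_EXTERNAL/RETR_LIST/' meas.py; python3 m0.py
```

```text
sp outer ell [328.96 221.35] ax px [17.99 18.75] world [ 0.5093 -0.1977  0.016 ] MEC [ 0.5093 -0.1976  0.016 ]
sp hole ell [328.96 221.33] ax px [18.86 19.58] world [ 0.5093 -0.1977  0.016 ] MEC [ 0.5097 -0.1977  0.016 ]
disc outer ell [288.7  164.02] ax px [18.56 19.72] world [ 0.6357 -0.108   0.008 ] MEC [ 0.6355 -0.108   0.008 ]
disc hole ell [288.77 164.42] ax px [19.68 20.44] world [ 0.6348 -0.1082  0.008 ] MEC [ 0.6345 -0.1082  0.008 ]
body ell [342.4 151. ] ax px [23.87 24.1 ] world [ 0.6573 -0.2178  0.06  ] MEC [ 0.6573 -0.2176  0.06  ]
[256.23243802 275.2957989 ] 121.0 [ 0.3888 -0.0415  0.023 ]
[224.74097222 270.38645833] 120.0 [0.3973 0.0261 0.023 ]
[260.73753561 243.6207265 ] 117.0 [ 0.4564 -0.0494  0.023 ]
[229.74424686 238.98622734] 119.5 [0.4644 0.0177 0.023 ]
block [ 0.42674054 -0.01177831  0.023     ]
```

View pics/m0.png

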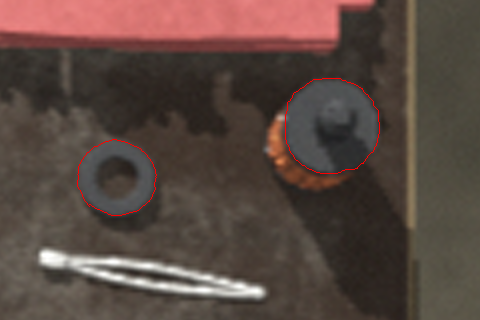

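Contours fit well: body (.657,-.218), spacer (.509,-.198), disc (.6355,-.108), block (.4267,-.0118). Next, a cross-check against the scene view and the clearances.

```bash
python3 - <<'E'
from meas import *
im=np.load("scene0.npy");U=up(im);H=cv2.cvtColor(U,cv2.COLOR_RGB2HSV);V=H[...,2].astype(int);S=H[...,1].astype(int)
for k,p in dict(s1=(.3888,-.0415,.023),s2=(.3973,.0261,.023),s3=(.4564,-.0494,.023),s4=(.4644,.0177,.023),spacertop=(.5093,-.1977,.016),disc=(.6355,-.108,.008),shoulder=(.6573,-.2178,.06),posttop=(.6573,-.2178,.087)).items():
    q=proj("scene",p);print(k,q.round(1),"crop",((q-(230,145)+.5)*5).round(0))
f=lambda n,c,o,z:onz(n,c[0]/5+o[0],c[1]/5+o[1],z).round(3)
for c in((670,60),(500,55),(300,52)):print("foam",f("top",c,(210,120),.085))
for c in((440,170),(605,172),(440,400),(610,410)):print("tin",f("top",c,(210,215),.06))
print("knob",f("top",(115,340),(210,120),.07)); print("tw",f("top",(310,322),(210,120),.004),f("top",(580,367),(210,120),.004))
E
```

```text
s1 [326.4 235.6] crop [485. 455.]
s2 [312.7 253.3] crop [416. 544.]
s3 [301.8 223.7] crop [362. 396.]
s4 [287.6 240.1] crop [291. 478.]
spacertop [304.9 186.6] crop [377. 210.]
disc [250.9 192.3] crop [107. 239.]
shoulder [262.7 155.7] crop [166.  56.]
posttop [262.9 148. ] crop [167.  17.]
foam [ 0.692 -0.216  0.085]
foam [ 0.692 -0.145  0.085]
foam [ 0.691 -0.061  0.085]
tin [ 0.446 -0.126  0.06 ]
tin [ 0.448 -0.195  0.06 ]
tin [ 0.353 -0.127  0.06 ]
tin [ 0.35  -0.197  0.06 ]
knob [0.569 0.013 0.07 ]
tw [ 0.589 -0.072  0.004] [ 0.572 -0.193  0.004]
```

Emit:
step_arm --pt "0 0 0.126 21 40 0 1" --pt "0 0 0.126 25 37 0 1" --pt "0 0 0 30 34 0 1" --pt "0 0 0 30 34 0 1" --pt "0 0 0 30 34 0 1" --pt "0 0 0 30 34 0 1" --pt "0 0 0 30 34 0 1" --pt "0 0 0 30 34 0 1" --pt "0 0 0 30 34 0 1" --pt "0 0 0 30 34 0 1"

```text
time_s: 1.2
tcp_pos: [0.5165, -0.3491, 0.2237]
eef_rot: [-179.9, -0.2, 88.9]
contact_force: [0.8, -0.9, 0.6]
gripper_width: 0.0879
```

Emit:
step_arm --pt "0 0 -0.018 32 34 0 1" --pt "0 0 0 32 34 10 1" --pt "0 0 0 30 34 20 1" --pt "0 0 0 22 22 20 1" --pt "0 0 0 0 0 20 1" --pt "0 0 0 0 0 0 1"

```text
time_s: 1.8
tcp_pos: [0.6494, -0.2234, 0.1513]
eef_rot: [-179.9, -0.2, 90.3]
contact_force: [-0.5, -1.5, -0.4]
gripper_width: 0.0873
```

Emit:
step_arm --pt "0 0 -0.004 5.5 8 20 1" --pt "0 0 0 0 0 25 1" --pt "0 0 0 0 0 15 1" --pt "0 0 0 0 0 0 1" --pt "0 0 0 0 0 0 1"

```text
time_s: 2.3
tcp_pos: [0.6585, -0.2198, 0.0942]
eef_rot: [179.9, -0.0, 90.5]
contact_force: [0.0, -0.3, 0.5]
gripper_width: 0.0877
```

```bash
cat > look.py <<'E'
from h import *
import sys
n,x,y,w,h,k,o=sys.argv[1],*map(int,sys.argv[2:7]),sys.argv[7]
a=r.capture(n);np.save(o+".npy",a)
cv2.imwrite(f"pics/{o}.png",cv2.resize(a[y:y+h,x:x+w,::-1],(w*k,h*k),interpolation=cv2.INTER_CUBIC))
s=r.get_state();print(s["time_s"],s["tcp_pos"].round(4),s["eef_rot"].round(2),s["gripper_width"].round(4),s["contact_force"].round(1))
E
python3 look.py scene 190 60 160 120 5 a1; python3 look.py top 260 90 140 110 5 a2
```

```text
Traceback (most recent call last):
  File "look.py", line 6, in <module>
    s=r.get_state();print(s["time_s"],s["tcp_pos"].round(4),s["eef_rot"].round(2),s["gripper_width"].round(4),s["contact_force"].round(1))
                                                                                  ^^^^^^^^^^^^^^^^^^^^^^^^
AttributeError: 'float' object has no attribute 'round'
Traceback (most recent call last):
  File "look.py", line 6, in <module>
    s=r.get_state();print(s["time_s"],s["tcp_pos"].round(4),s["eef_rot"].round(2),s["gripper_width"].round(4),s["contact_force"].round(1))
                                                                                  ^^^^^^^^^^^^^^^^^^^^^^^^
AttributeError: 'float' object has no attribute 'round'
```

View pics/a1.png

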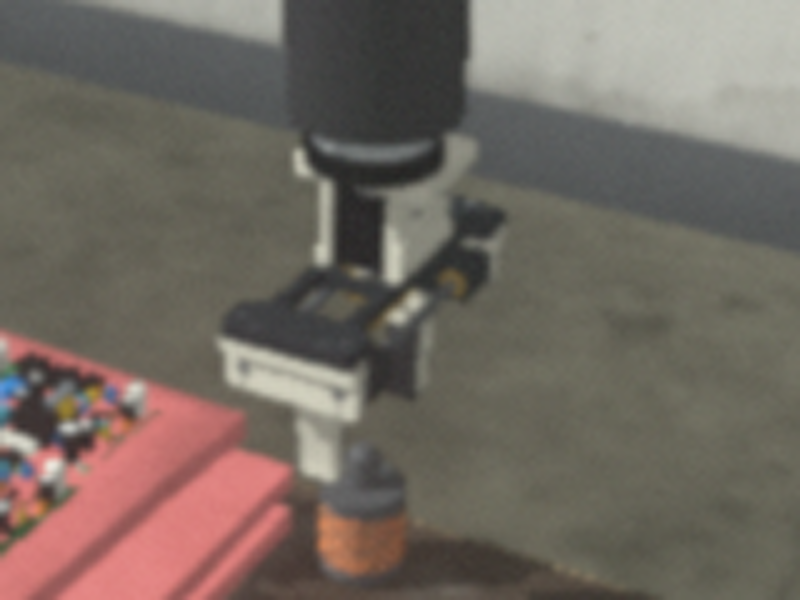

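View pics/a2.png

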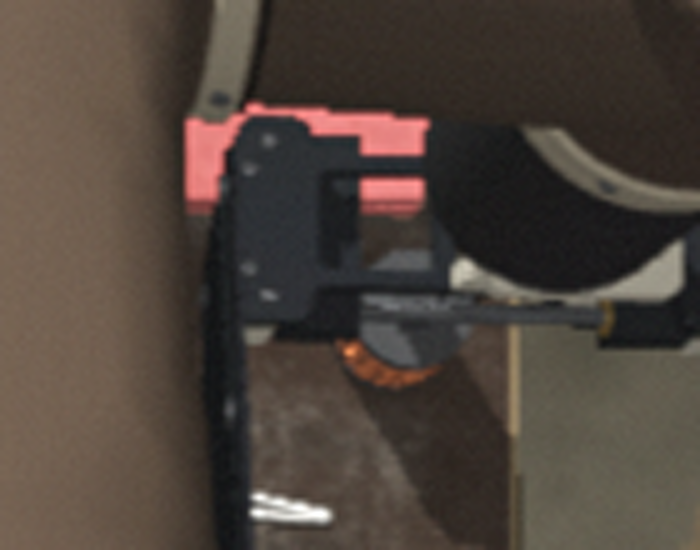

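The open jaws straddle the post with the +y finger at scene crop (320,450), and they are aligned with the body and clear of the foam. I'll descend and grip.

Emit:
step_arm --pt "0 0 0.008 2 -1 25 1" --pt "0 0 0 0 0 25 1" --pt "0 0 0 0 0 14 1" --pt "0 0 0 0 0 0 1"

```text
time_s: 2.8
tcp_pos: [0.6616, -0.2189, 0.0354]
eef_rot: [179.3, 0.0, 90.0]
contact_force: [-1.1, 1.0, -0.4]
gripper_width: 0.0875
```

```bash
sed -i 's/s\["gripper_width"\].round(4)/round(s["gripper_width"],4)/' look.py; python3 look.py scene 190 60 160 120 5 a3
```

```text
2.85 [ 0.6623 -0.219   0.0366] [1.7918e+02 5.0000e-02 9.0040e+01] 0.0875 [0.3 0.1 0.6]
```

View pics/a3.png

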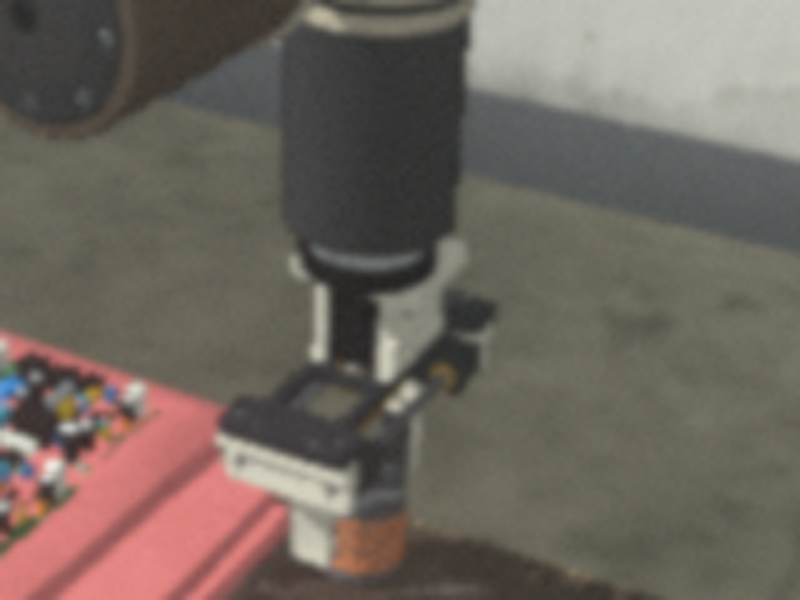

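Emit:
step_arm --pt "0 0.012 0 1 -4 4 1" --pt "0 0 0 0 0 3 1" --pt "0 0 0 0 0 0 1" --pt "0 0 0 0 0 0 1"

```text
time_s: 3.25
tcp_pos: [0.6603, -0.2185, 0.0331]
eef_rot: [178.9, -0.7, 90.1]
contact_force: [0.1, 0.1, 0.2]
gripper_width: 0.0877
```

Emit:
step_arm --pt "0.019 -0.012 0 0 -3 4 1" --pt "0 0 0 0 0 2 1" --pt "0 0 0 0 0 0 1"

```text
time_s: 3.55
tcp_pos: [0.6575, -0.2185, 0.0274]
eef_rot: [-180.0, 0.1, 90.1]
contact_force: [-0.1, 0.4, 0.3]
gripper_width: 0.0875
```

Emit:
step_arm --pt "0 0 0 0 0 0 -0.2" --pt "0 0 0 0 0 0 -0.2" --pt "0 0 0 0 0 0 -0.2" --pt "0 0 0 0 0 0 -0.2" --pt "0 0 0 0 0 0 -0.2" --pt "0 0 0 0 0 0 -0.2" --squeeze 25

```text
time_s: 4.15
tcp_pos: [0.6576, -0.2183, 0.0272]
eef_rot: [-180.0, 0.1, 90.1]
contact_force: [0.3, 0.1, -0.4]
gripper_width: 0.0516
```

Emit:
step_arm --pt "0 0 0 0 0 -5 -0.4" --pt "0 0 0 0 0 -15 -0.4" --pt "0 0 0 0 0 -25 -0.4" --pt "0 0 0 0 0 -25 -0.4" --pt "0 0 0 0 0 -25 -0.4" --pt "0 0 0 0 0 -15 -0.4" --pt "0 0 0 0 0 0 -0.4"

```text
time_s: 4.85
tcp_pos: [0.6562, -0.2182, 0.145]
eef_rot: [-179.9, 0.1, 90.1]
contact_force: [0.2, 1.5, -2.5]
gripper_width: 0.0516
```

```bash
python3 look.py scene 190 60 160 120 5 a4
```

```text
4.9 [ 0.6558 -0.2181  0.1439] [-1.798e+02  8.000e-02  9.005e+01] 0.0518 [ 0.5  0.3 -1.8]
```

View pics/a4.png

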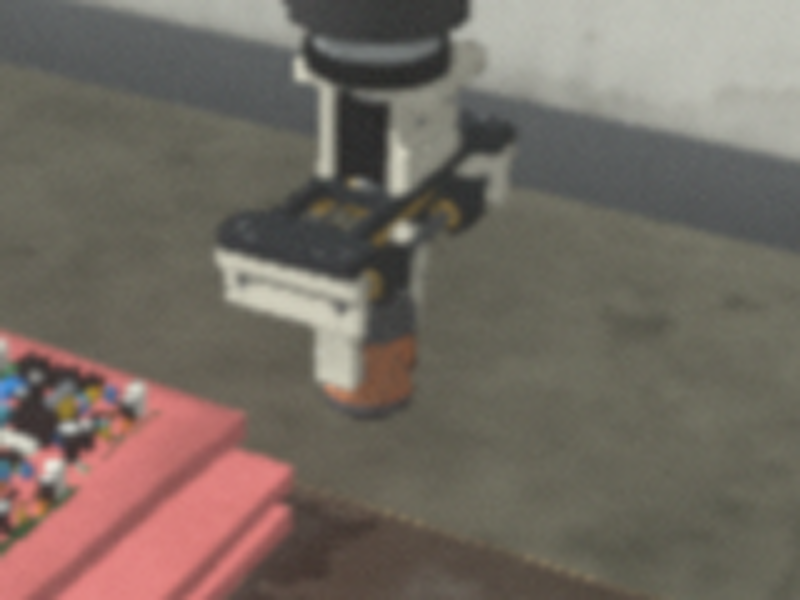

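The body is held upright at scene crop (380,370). Now I carry it over the pocket.

Emit:
step_arm --pt "0 0 0 10 -12 0 -0.4" --pt "0 0 0 22 -24 0 -0.4" --pt "0 0 0 28 -30 0 -0.4" --pt "0 0 0 28 -30 0 -0.4" --pt "0 0 0 28 -30 0 -0.4" --pt "0 0 0 28 -30 0 -0.4" --pt "0 0 0 22 -25 0 -0.4" --pt "0 0 0 14 -17 0 -0.4" --pt "0 0 0 8 -8 0 -0.4" --pt "0 0 0 0 0 0 -0.4"

```text
time_s: 5.9
tcp_pos: [0.435, -0.0258, 0.1357]
eef_rot: [-179.0, 0.1, 89.8]
contact_force: [0.1, -0.0, -2.0]
gripper_width: 0.0514
```

Emit:
step_arm --pt "-0.015 0 -0.003 13 -6 0 -0.4" --pt "0 0 0 0 0 0 -0.4" --pt "0 0 0 0 0 0 -0.4"

```text
time_s: 6.2
tcp_pos: [0.4302, -0.0129, 0.1353]
eef_rot: [-179.9, 0.1, 90.0]
contact_force: [0.5, -1.2, -1.9]
gripper_width: 0.0517
```

Emit:
step_arm --pt "0 0 0 0.5 -3 20 -0.4" --pt "0 0 0 0 0 25 -0.4" --pt "0 0 0 0 0 12 -0.4" --pt "0 0 0 0 0 0 -0.4" --pt "0 0 0 0 0 0 -0.4"

```text
time_s: 6.7
tcp_pos: [0.4309, -0.0145, 0.0766]
eef_rot: [-179.9, 0.2, 89.9]
contact_force: [-0.0, 0.1, -2.0]
gripper_width: 0.0514
```

```bash
python3 look.py scene 240 150 130 110 6 a5; python3 look.py top 190 200 120 100 6 a6
```

```text
6.75 [ 0.4309 -0.0145  0.0767] [-1.7989e+02  1.5000e-01  8.9920e+01] 0.0515 [ 0.2  0.2 -1.2]
6.8 [ 0.431  -0.0142  0.077 ] [-1.7993e+02  1.3000e-01  8.9920e+01] 0.0516 [ 0.3  1.  -2. ]
```

View pics/a5.png

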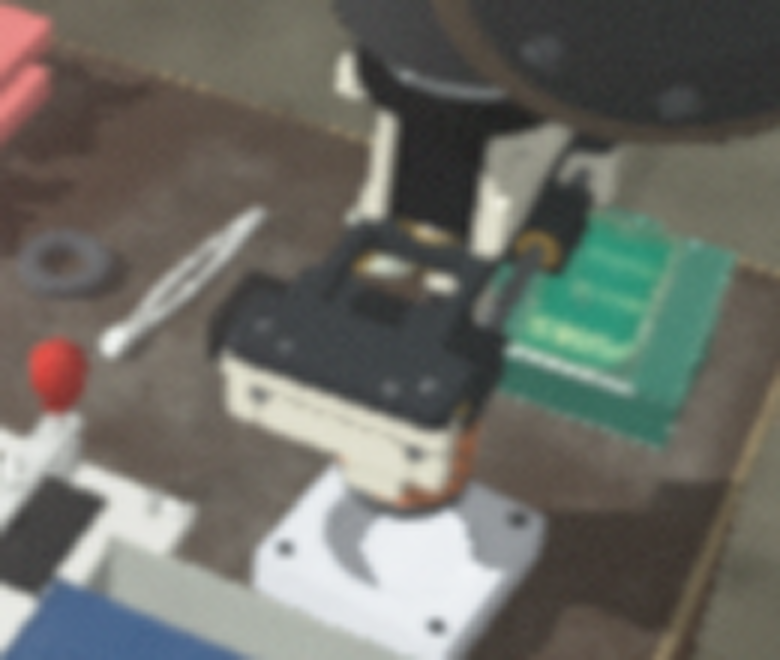

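View pics/a6.png

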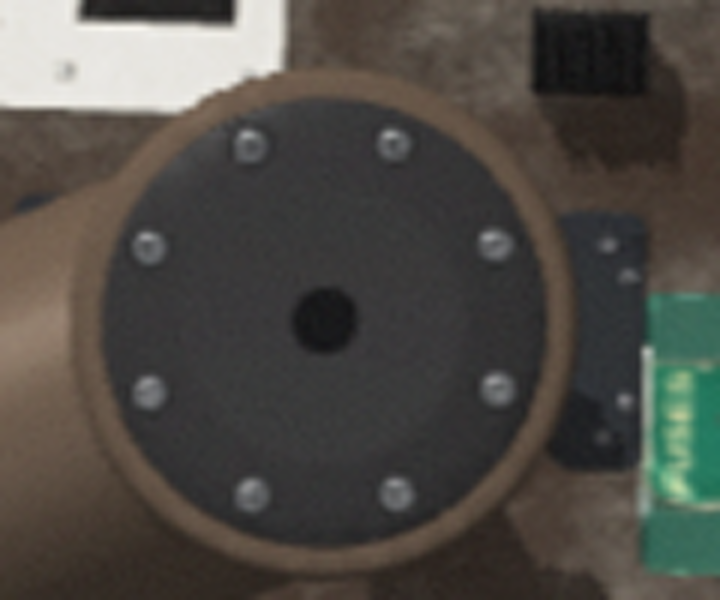

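The body hangs just above the pocket, upright (scene crop (430,490) above block centre (400,545)). Fine alignment next.

Emit:
step_arm --pt "0 0 0 2.3 -4 0 -0.4" --pt "0 0 0 0 0 0 -0.4"

```text
time_s: 7.0
tcp_pos: [0.4276, -0.0117, 0.0781]
eef_rot: [180.0, 0.1, 89.9]
contact_force: [-0.4, 0.0, -1.7]
gripper_width: 0.0518
```

Emit:
step_arm --pt "0 0 0 -0.5 -1 10 -0.4" --pt "0 0 0 0 -1 10 -0.4" --pt "0 0 0 0 -0.5 4 -0.4" --pt "0 0 0 0 0 0 -0.4"

```text
time_s: 7.4
tcp_pos: [0.4256, -0.0117, 0.0535]
eef_rot: [179.8, 0.0, 90.0]
contact_force: [-0.1, -0.8, -2.5]
gripper_width: 0.0516
```

Emit:
step_arm --pt "0.003 0 0 -0.4 0.7 5 -0.4" --pt "0 0 0 0 0 5 -0.4" --pt "0 0 0 0 0 4 -0.4" --pt "0 0 0 0 0 2 -0.4" --pt "0 0 0 0 0 0 -0.4"

```text
time_s: 7.9
tcp_pos: [0.4268, -0.012, 0.0363]
eef_rot: [179.9, 0.0, 90.0]
contact_force: [0.9, 0.5, -2.9]
gripper_width: 0.0517
```

Emit:
step_arm --pt "0 0 0 0 0 1.2 -0.4" --pt "0 0 0 0 0 0.5 -0.4" --pt "0 0 0 0 0 0 -0.4"

```text
time_s: 8.2
tcp_pos: [0.4272, -0.0119, 0.0352]
eef_rot: [179.9, 0.0, 90.0]
contact_force: [-0.1, 0.4, -1.8]
gripper_width: 0.0515
```

Emit:
step_arm --pt "0 0 0 0 0 1 -0.4" --pt "0 0 0 0 0 0.5 -0.4" --pt "0 0 0 0 0 0 -0.4"

```text
time_s: 8.5
tcp_pos: [0.4275, -0.0118, 0.0352]
eef_rot: [179.8, -0.0, 90.0]
contact_force: [0.7, -0.2, -2.7]
gripper_width: 0.0515
```

Contact height reached. Release, then retreat upwards.

Emit:
step_arm --pt "0 0 0 0 0 0 1" --pt "0 0 0 0 0 0 1" --pt "0 0 0 0 0 0 1" --pt "0 0 0 0 0 0 1" --pt "0 0 0 0 0 -15 1" --pt "0 0 0 0 0 -40 1" --pt "0 0 0 0 0 -40 1" --pt "0 0 0 0 0 -20 1"

```text
time_s: 9.3
tcp_pos: [0.4258, -0.0126, 0.1513]
eef_rot: [-179.8, 0.2, 90.0]
contact_force: [0.6, -0.2, -1.0]
gripper_width: 0.0877
```

Emit:
step_arm --pt "0 0 0 -30 14 0 1" --pt "0 0 0 -42 19 0 1" --pt "0 0 0 -42 19 0 1" --pt "0 0 0 -38 16 0 0.6" --pt "0 0 0 -20 10 0 0.5" --pt "0 0 0 0 0 20 0.5" --pt "0 0 0 0 0 0 0.5"

```text
time_s: 10.0
tcp_pos: [0.5115, -0.1905, 0.1367]
eef_rot: [179.5, 0.0, 90.3]
contact_force: [0.3, 1.0, -0.5]
gripper_width: 0.0665
```

```bash
python3 look.py scene 240 150 130 110 6 b1; python3 look.py top 210 180 160 120 5 b2
```

```text
10.05 [ 0.5127 -0.1906  0.1384] [1.7934e+02 9.0000e-02 9.0380e+01] 0.0665 [-0.3 -1.2  0.7]
10.1 [ 0.5131 -0.1902  0.1393] [1.7925e+02 1.0000e-01 9.0430e+01] 0.0658 [0.3 1.  0.3]
```

View pics/b1.png

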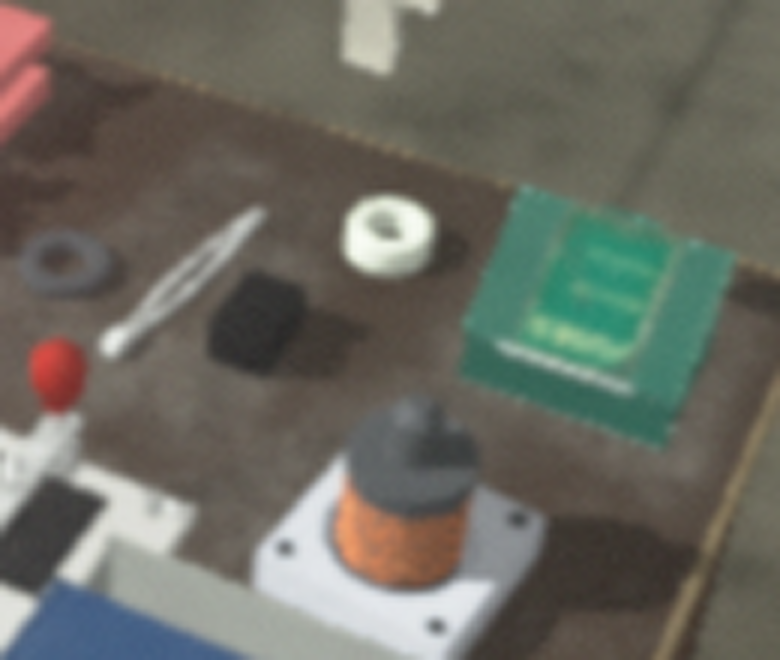

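View pics/b2.png

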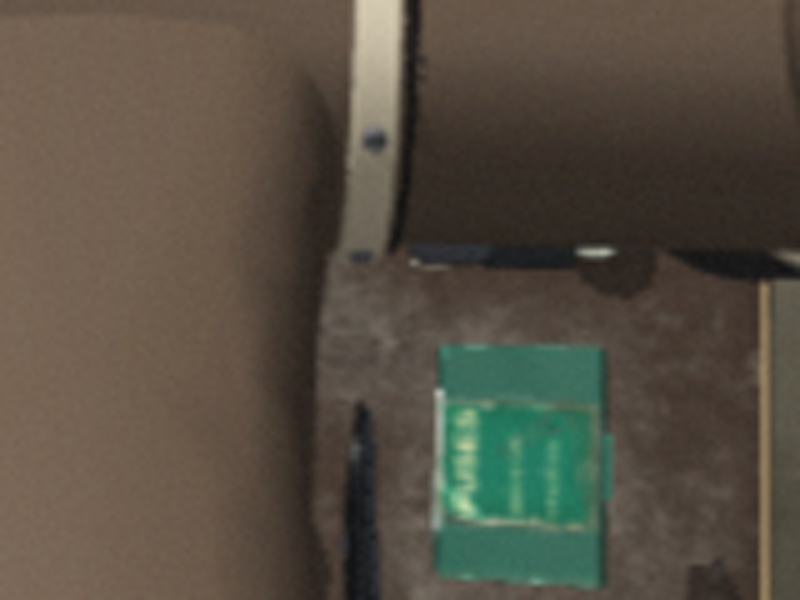

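Emit:
step_arm --pt "0.012 0 0.006 -7 -3 20 0.5" --pt "0 0 0 0 0 30 0.5" --pt "0 0 0 0 0 30 0.5" --pt "0 0 0 0 0 10 0.5" --pt "0 0 0 0 0 0 0.5" --pt "0 0 0 0 0 0 0.5"

```text
time_s: 10.7
tcp_pos: [0.5157, -0.1949, 0.0551]
eef_rot: [179.3, 0.2, 90.5]
contact_force: [0.1, 0.3, 0.2]
gripper_width: 0.0657
```

```bash
python3 - <<'E'
from meas import *
im=np.load("b1.npy");U=up(im);H=cv2.cvtColor(U,cv2.COLOR_RGB2HSV);V=H[...,2].astype(int);S=H[...,1].astype(int)
for z in(.068,.095):q=proj("scene",(.4272,-.0118,z));print(q,(q-(240,150)+.5)*6)
# extreme silhouette columns of the copper winding, orange
m=(H[...,0]<16)&(S>110)&(V>80);ys,xs=np.where(m);k=(ys>K*220)&(ys<K*250)&(xs>K*285)&(xs<K*325);print("copper cols",xs[k].min()/K,xs[k].max()/K)
for s in(1,-1):
    print([proj("scene",(.4272+s*.026*a,-.0118+s*.026*b,.04)).round(1) for a,b in((.88,.47),)])
E
```

```text
[308.98679413 224.51561531] [416.9207648  450.09369186]
[310.292316   216.09712904] [424.75389601 399.58277424]
copper cols 296.5 316.75
[array([296.7, 232.7])]
[array([318.7, 233. ])]
```

Emit:
step_arm --pt "0.012 0.003 0.009 -3 -6 10 0.5" --pt "0 0 0 0 0 0 0.5" --pt "0 0 0 0 0 0 0.5"

```text
time_s: 11.0
tcp_pos: [0.5116, -0.198, 0.0478]
eef_rot: [179.7, 0.1, 90.0]
contact_force: [0.8, 0.4, 0.6]
gripper_width: 0.0658
```

Emit:
step_arm --pt "0.004 0 0 0 -3 15 0.5" --pt "0 0 0 0 -1 15 0.5" --pt "0 0 0 0 -1 8 0.5" --pt "0 0 0 0 0 0 0.5"

```text
time_s: 11.4
tcp_pos: [0.5084, -0.1986, 0.0111]
eef_rot: [179.7, 0.1, 90.0]
contact_force: [0.2, -0.2, -0.1]
gripper_width: 0.0659
```

Emit:
step_arm --pt "0.005 0 0 0.5 1 6 0.5" --pt "0 0 0 0 0 0 0.5" --pt "0 0 0 0 0 0 0.5"

```text
time_s: 11.7
tcp_pos: [0.5105, -0.1983, 0.0059]
eef_rot: [179.9, 0.1, 90.0]
contact_force: [-0.7, -0.7, 0.9]
gripper_width: 0.0655
```

Emit:
step_arm --pt "0 0 0 0 -0.8 0 -0.3" --pt "0 0 0 0 0 0 -0.3" --pt "0 0 0 0 0 0 -0.3" --pt "0 0 0 0 0 0 -0.3" --pt "0 0 0 0 0 0 -0.3" --squeeze 12

```text
time_s: 12.2
tcp_pos: [0.5103, -0.1983, 0.0069]
eef_rot: [179.8, 0.1, 90.0]
contact_force: [-0.6, -0.0, -0.9]
gripper_width: 0.0392
```

Emit:
step_arm --pt "0 0 0 0 0 -10 -0.3" --pt "0 0 0 0 0 -30 -0.3" --pt "0 0 0 0 0 -40 -0.3" --pt "0 0 0 0 0 -40 -0.3" --pt "0 0 0 10 -5 -25 -0.3" --pt "0 0 0 32 -15 -5 -0.3" --pt "0 0 0 42 -19 0 -0.3" --pt "0 0 0 42 -19 0 -0.3" --pt "0 0 0 34 -15 0 -0.3" --pt "0 0 0 18 -7 0 -0.3"

```text
time_s: 13.2
tcp_pos: [0.4281, -0.0172, 0.169]
eef_rot: [179.6, 0.0, 89.7]
contact_force: [0.9, 0.3, -0.8]
gripper_width: 0.0393
```

Emit:
step_arm --pt "0 0 0 0 0 0 -0.3" --pt "0 0 0 0 0 0 -0.3"

```text
time_s: 13.4
tcp_pos: [0.4273, -0.0151, 0.171]
eef_rot: [179.4, -0.1, 90.0]
contact_force: [0.7, -0.4, 0.2]
gripper_width: 0.0393
```

```bash
python3 look.py scene 240 130 130 110 6 b3
```

```text
13.45 [ 0.4275 -0.0154  0.1709] [ 1.7941e+02 -5.0000e-02  8.9920e+01] 0.039 [-0.3 -0.6 -0.6]
```

View pics/b3.png

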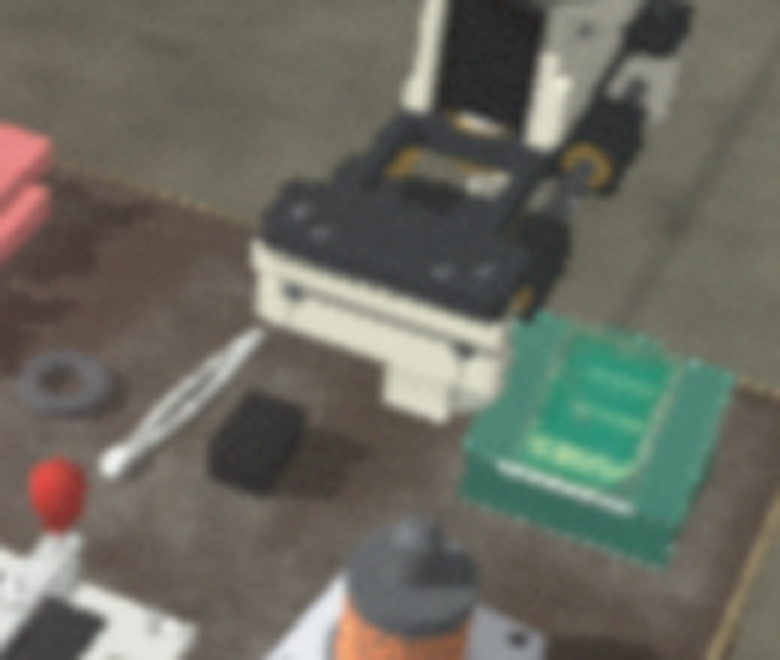

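The spacer is held (sliver at crop (470,400) behind the finger) and the body stands upright below with its post top at (424,525). Now align and descend.

Emit:
step_arm --pt "0.01 0 0 3 0 15 -0.3" --pt "0 0 0 0 0 25 -0.3" --pt "0 0 0 0 0 15 -0.3" --pt "0 0 0 0 0 0 -0.3" --pt "0 0 0 0 0 0 -0.3"

```text
time_s: 13.95
tcp_pos: [0.4286, -0.0151, 0.1123]
eef_rot: [-179.9, -0.0, 89.6]
contact_force: [-0.4, -0.1, -0.4]
gripper_width: 0.039
```

Emit:
step_arm --pt "0 0 -0.005 3.3 -0.5 0 -0.3" --pt "0 0 0 0 0 0 -0.3" --pt "0 0 0 0 0 0 -0.3"

```text
time_s: 14.25
tcp_pos: [0.429, -0.0119, 0.1132]
eef_rot: [-179.9, -0.0, 89.8]
contact_force: [-0.9, 0.2, -0.2]
gripper_width: 0.0393
```

```bash
python3 look.py scene 240 130 130 110 6 b4
```

```text
14.3 [ 0.4291 -0.0119  0.1133] [-1.7992e+02 -3.0000e-02  8.9820e+01] 0.0393 [-0.1  0.4 -0.6]
```

View pics/b4.png

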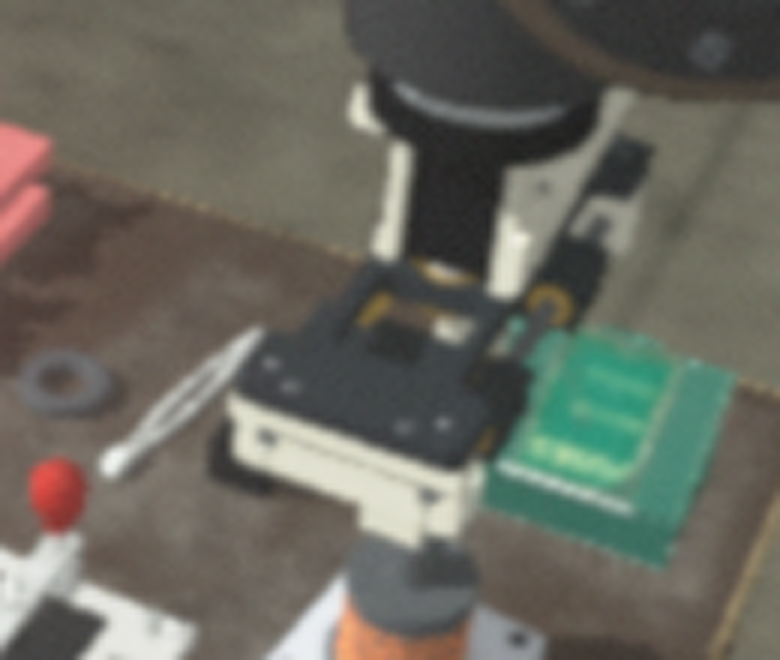

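Aligned within about 1 mm. Descending over the post.

Emit:
step_arm --pt "0 0 0.003 0 -1 8 -0.3" --pt "0 0 0 0 -0.5 8 -0.3" --pt "0 0 0 0 -0.5 6 -0.3" --pt "0 0 0 0 0 0 -0.3"

```text
time_s: 14.7
tcp_pos: [0.427, -0.0116, 0.0899]
eef_rot: [180.0, -0.1, 89.6]
contact_force: [-0.5, -0.3, 0.0]
gripper_width: 0.0394
```

Emit:
step_arm --pt "0 0 -0.004 0 0.8 6 -0.3" --pt "0 0 0 0 0 5 -0.3" --pt "0 0 0 0 0 3 -0.3" --pt "0 0 0 0 0 0 -0.3"

```text
time_s: 15.1
tcp_pos: [0.4282, -0.0116, 0.0747]
eef_rot: [-180.0, -0.0, 89.9]
contact_force: [-2.3, 0.6, 5.5]
gripper_width: 0.0394
```

Emit:
step_arm --pt "0 0 0 0 0 -0.5 -0.3" --pt "0 0 0 0 0 0 0.5" --pt "0 0 0 0 0 0 0.5" --pt "0 0 0 0 0 0 0.5" --pt "0 0 0 0 0 -15 0.5" --pt "0 0 0 0 0 -40 0.5" --pt "0 0 0 0 0 -40 0.5" --pt "0 0 0 0 10 0 0.5" --pt "0 0 0 -20 40 0 0.5" --pt "0 0 0 -20 40 0 0.5"

```text
time_s: 16.1
tcp_pos: [0.5177, -0.0513, 0.1753]
eef_rot: [179.8, -0.1, 90.2]
contact_force: [0.9, 1.2, 0.8]
gripper_width: 0.0657
```

```bash
python3 look.py scene 240 150 130 110 6 b5;python3 look.py top 200 210 100 90 6 b6
```

```text
16.15 [ 0.5231 -0.0533  0.1745] [1.7983e+02 1.0000e-02 9.0200e+01] 0.0659 [ 9.8 -2.6  4.6]
16.2 [ 0.5199 -0.0526  0.1736] [ 1.7998e+02 -2.0000e-02  9.0000e+01] 0.0657 [-1.4  0.1 -0.9]
```

View pics/b5.png

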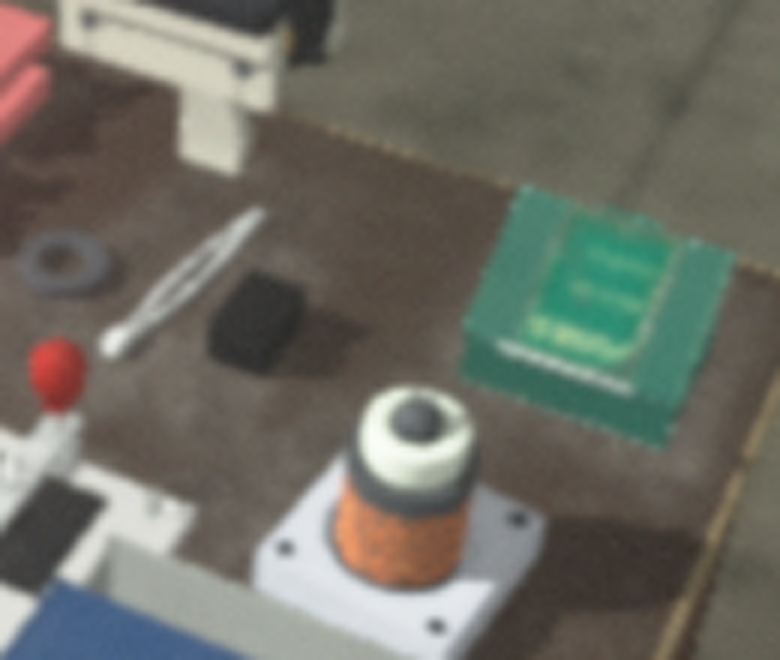

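View pics/b6.png

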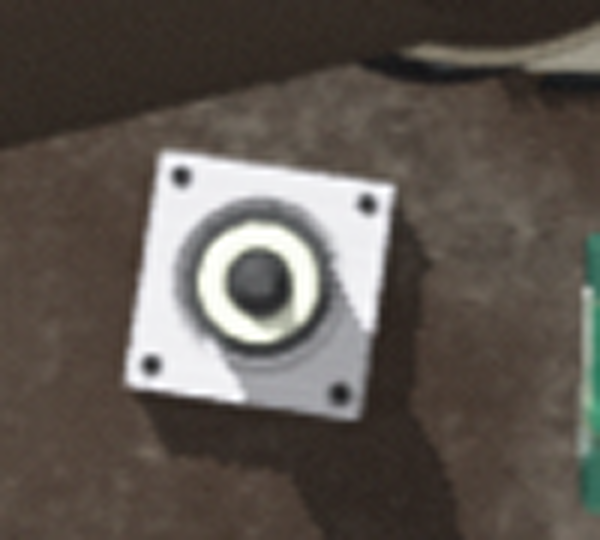

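The spacer sits flat round the post (top crop (258,280), scene crop (415,430)). Now the disc.

Emit:
step_arm --pt "0 0 0 -12 28 0 0.5" --pt "0 0 0 -18 36 0 0.5" --pt "0 0 0 -16 34 15 0.5" --pt "0 0 0 -8 14 30 0.5" --pt "0 0 0 0 0 30 0.5" --pt "0 0 0 0 0 20 0.5" --pt "0 0 0 0 0 0 0.5" --pt "0 0 0 0 0 0 0.5"

```text
time_s: 17.0
tcp_pos: [0.6362, -0.1107, 0.0715]
eef_rot: [-179.8, -0.0, 89.8]
contact_force: [-1.6, 0.1, 0.6]
gripper_width: 0.0657
```

```bash
python3 - <<'E'
from meas import *
im=np.load("b6.npy");U=up(im);H=cv2.cvtColor(U,cv2.COLOR_RGB2HSV);V=H[...,2].astype(int);S=H[...,1].astype(int)
for a,c in blob((V>140),0):
    M=cv2.moments(c)
    if 1500<a<9000:
        (x,y),ax,an=cv2.fitEllipse(c);p=full((x,y));print(a,p,np.array(ax)/K,onz("top",*p,.084).round(4))
E
```

```text
2593.5 [304.6541748  273.81390381] [18.71987915 27.29574966] [ 0.3967 -0.1373  0.084 ]
1694.0 [242.84394836 256.91610718] [11.06298637 12.24217415] [ 0.4269 -0.0118  0.084 ]
3222.0 [170.39276123 264.22207642] [ 9.11308956 31.03941536] [0.4083 0.1334 0.084 ]
5134.5 [242.55024719 256.49661255] [20.09138107 20.35432243] [ 0.4277 -0.0112  0.084 ]
8699.0 [242.78146362 256.44033813] [25.68424034 27.07565117] [ 0.4279 -0.0116  0.084 ]
3503.0 [172.13453674 172.92744446] [ 7.1750083  53.28398132] [0.5945 0.1392 0.084 ]
3996.5 [184.31881714 141.27194214] [11.09846497 38.1071167 ] [0.662  0.1172 0.084 ]
4483.5 [253.02778625 106.68719482] [  3.35611248 176.96780396] [ 0.7412 -0.0237  0.084 ]
2165.5 [192.50382996  85.51939392] [ 6.36777449 38.05819321] [0.7832 0.1056 0.084 ]
3413.0 [271.76068115  85.12922668] [17.33405876 35.72703552] [ 0.7898 -0.0622  0.084 ]
1734.5 [304.15835571  69.78751373] [ 8.38673306 18.85255241] [ 0.8262 -0.1306  0.084 ]
2083.5 [128.43365479  63.73677063] [ 7.7946744 23.5175457] [0.8266 0.2434 0.084 ]
2274.5 [219.93106079  71.38412476] [10.67037582 24.64628601] [0.8164 0.0488 0.084 ]
2121.5 [176.42460632  67.10705566] [ 9.29341984 18.98265457] [0.8227 0.1415 0.084 ]
2594.0 [287.35583496  60.49983978] [ 7.82882118 31.81149101] [ 0.8457 -0.0943  0.084 ]
2935.0 [329.99536133  57.99068069] [ 9.12164593 30.45775795] [ 0.8546 -0.1857  0.084 ]
2476.0 [245.9463501   54.03640747] [ 6.90276003 33.26935577] [ 0.8571 -0.0054  0.084 ]
3586.0 [78.53728485 94.44287872] [  1.53941882 262.94415283] [0.7556 0.3436 0.084 ]
```

Emit:
step_arm --pt "0 0 -0.003 2.2 -1 20 0.5" --pt "0 0 0 0 -1 22 0.5" --pt "0 0 0 0 -1 10 0.5" --pt "0 0 0 0 0 0 0.5" --pt "0 0 0 0 0 0 0.5"

```text
time_s: 17.5
tcp_pos: [0.6371, -0.1076, 0.0257]
eef_rot: [179.6, -0.0, 90.1]
contact_force: [0.6, 0.1, 0.6]
gripper_width: 0.0659
```

Emit:
step_arm --pt "0.007 0 0 -0.5 -1.5 12 0.5" --pt "0 0 0 0 -0.5 7 0.5" --pt "0 0 0 0 0 0 0.5" --pt "0 0 0 0 0 0 0.5"

```text
time_s: 17.9
tcp_pos: [0.6369, -0.108, 0.0081]
eef_rot: [179.8, -0.0, 90.1]
contact_force: [0.0, -0.1, 0.4]
gripper_width: 0.066
```

Emit:
step_arm --pt "0.003 0 0 0 -1.2 4.5 0.5" --pt "0 0 0 0 0 1 0.5" --pt "0 0 0 0 0 0 0.5"

```text
time_s: 18.2
tcp_pos: [0.6358, -0.1081, 0.0024]
eef_rot: [180.0, -0.0, 90.1]
contact_force: [-0.2, -0.1, 0.3]
gripper_width: 0.0659
```

Emit:
step_arm --pt "0 0 0 0 0 0 -0.3" --pt "0 0 0 0 0 0 -0.3" --pt "0 0 0 0 0 0 -0.3" --pt "0 0 0 0 0 0 -0.3" --pt "0 0 0 0 0 0 -0.3" --squeeze 12

```text
time_s: 18.7
tcp_pos: [0.6359, -0.108, 0.0026]
eef_rot: [179.9, -0.0, 90.1]
contact_force: [0.2, -0.1, -0.8]
gripper_width: 0.0434
```

Emit:
step_arm --pt "0 0 0 0 0 -8 -0.3" --pt "0 0 0 0 0 -25 -0.3" --pt "0 0 0 0 0 -40 -0.3" --pt "0 0 0 0 0 -45 -0.3" --pt "0 0 0 5 -10 -35 -0.3" --pt "0 0 0 14 -30 -5 -0.3" --pt "0 0 0 18 -40 0 -0.3" --pt "0 0 0 18 -40 0 -0.3" --pt "0 0 0 18 -40 0 -0.3" --pt "0 0 0 12 -25 0 -0.3"

```text
time_s: 19.7
tcp_pos: [0.4473, -0.0232, 0.1707]
eef_rot: [179.8, -0.0, 89.9]
contact_force: [0.2, 1.0, 0.7]
gripper_width: 0.0433
```

Emit:
step_arm --pt "0 0 0 2 -6 0 -0.3" --pt "0 0 0 0 0 0 -0.3" --pt "0 0 0 0 0 0 -0.3"

```text
time_s: 20.0
tcp_pos: [0.4391, -0.0202, 0.1733]
eef_rot: [179.5, -0.2, 90.1]
contact_force: [0.8, 0.3, -0.8]
gripper_width: 0.0434
```

```bash
python3 look.py scene 240 130 130 110 6 d1
```

```text
20.05 [ 0.4393 -0.0203  0.1733] [ 1.7949e+02 -1.5000e-01  9.0120e+01] 0.0434 [-0.3  1.2 -0.2]
```

View pics/d1.png

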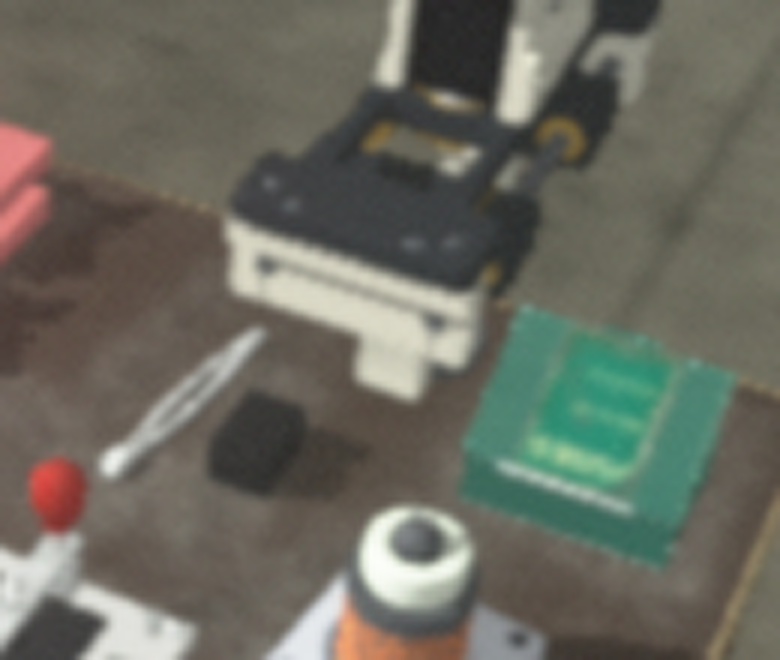

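The disc has left the table and is in the grip, and the ring and body below are undisturbed. Next, alignment.

Emit:
step_arm --pt "0.008 -0.002 0 8.5 -11 10 -0.3" --pt "0 0 0 0 0 20 -0.3" --pt "0 0 0 0 0 15 -0.3" --pt "0 0 0 0 0 0 -0.3" --pt "0 0 0 0 0 0 -0.3"

```text
time_s: 20.55
tcp_pos: [0.4291, -0.0117, 0.1247]
eef_rot: [-179.8, 0.1, 89.9]
contact_force: [-0.6, 0.1, 0.8]
gripper_width: 0.0433
```

Emit:
step_arm --pt "-0.002 0 0 0 -1.2 8 -0.3" --pt "0 0 0 0 -0.5 8 -0.3" --pt "0 0 0 0 0 0 -0.3" --pt "0 0 0 0 0 0 -0.3"

```text
time_s: 20.95
tcp_pos: [0.428, -0.0115, 0.1081]
eef_rot: [-180.0, 0.1, 89.8]
contact_force: [-0.7, 0.4, -0.2]
gripper_width: 0.0434
```

```bash
python3 look.py scene 240 130 130 110 6 d2
```

```text
21.0 [ 0.428  -0.0115  0.1081] [-1.7997e+02  6.0000e-02  8.9810e+01] 0.0435 [-0.3 -0.9 -0.5]
```

View pics/d2.png

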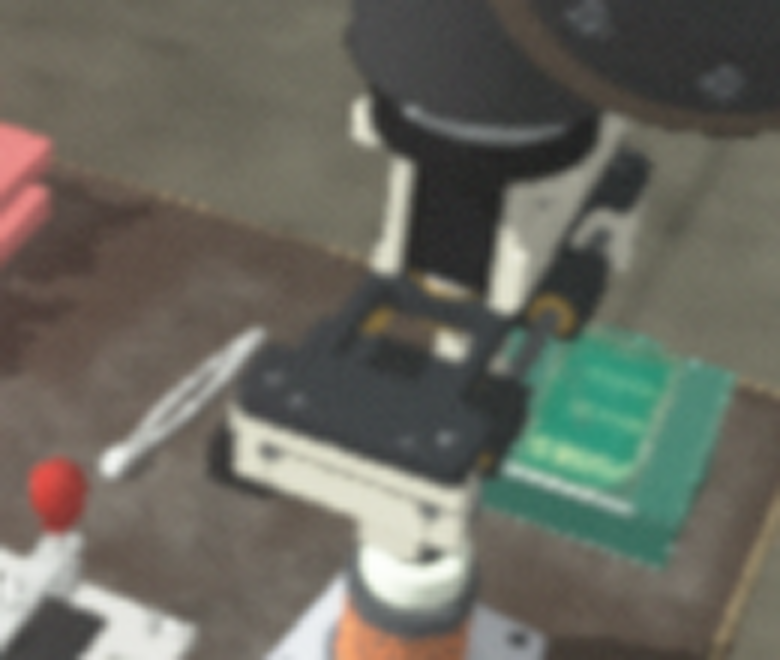

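The gripper is centred over the ring and the stack is still upright. Now lower slowly.

Emit:
step_arm --pt "0 0 -0.002 0 -0.3 7 -0.3" --pt "0 0 0 0 -0.3 6 -0.3" --pt "0 0 0 0 0 4 -0.3" --pt "0 0 0 0 0 0 -0.3"

```text
time_s: 21.4
tcp_pos: [0.4277, -0.0114, 0.0901]
eef_rot: [180.0, 0.0, 89.9]
contact_force: [-0.1, 0.5, -0.1]
gripper_width: 0.0435
```

Emit:
step_arm --pt "0 0 0 0 0 2 -0.3" --pt "0 0 0 0 0 1.5 -0.3" --pt "0 0 0 0 0 1 -0.3" --pt "0 0 0 0 0 0 -0.3"

```text
time_s: 21.8
tcp_pos: [0.4288, -0.0113, 0.0867]
eef_rot: [179.9, 0.0, 90.0]
contact_force: [-0.6, 0.5, -1.0]
gripper_width: 0.0433
```

Emit:
step_arm --pt "0 0 0 0 -0.5 1 -0.3" --pt "0 0 0 0 0 0 -0.3" --pt "0 0 0 0 0 0 0.6" --pt "0 0 0 0 0 0 0.6" --pt "0 0 0 0 0 0 0.6" --pt "0 0 0 0 0 -15 0.8" --pt "0 0 0 0 0 -40 1" --pt "0 0 0 0 0 -40 1"

```text
time_s: 22.6
tcp_pos: [0.4248, -0.0124, 0.1785]
eef_rot: [-179.5, 0.3, 90.0]
contact_force: [1.1, 0.6, -0.0]
gripper_width: 0.0847
```

Emit:
step_arm --pt "0 0 0 0 20 0 1" --pt "0 0 0 -10 40 0 1" --pt "0 0 0 -10 35 0 1" --pt "0 0 0 0 0 0 1"

```text
time_s: 23.0
tcp_pos: [0.5263, -0.0318, 0.1858]
eef_rot: [179.7, 0.0, 90.1]
contact_force: [-0.9, 0.3, -0.3]
gripper_width: 0.0876
```

```bash
python3 look.py scene 240 150 130 110 6 d3;python3 look.py top 200 210 100 90 6 d4
```

```text
23.05 [ 0.5245 -0.0317  0.1855] [1.7975e+02 1.0000e-02 9.0110e+01] 0.0878 [-0.9  0.   0.4]
23.1 [ 0.5231 -0.0315  0.1855] [179.78  -0.    90.11] 0.0874 [0.1 0.1 0.3]
```

View pics/d3.png

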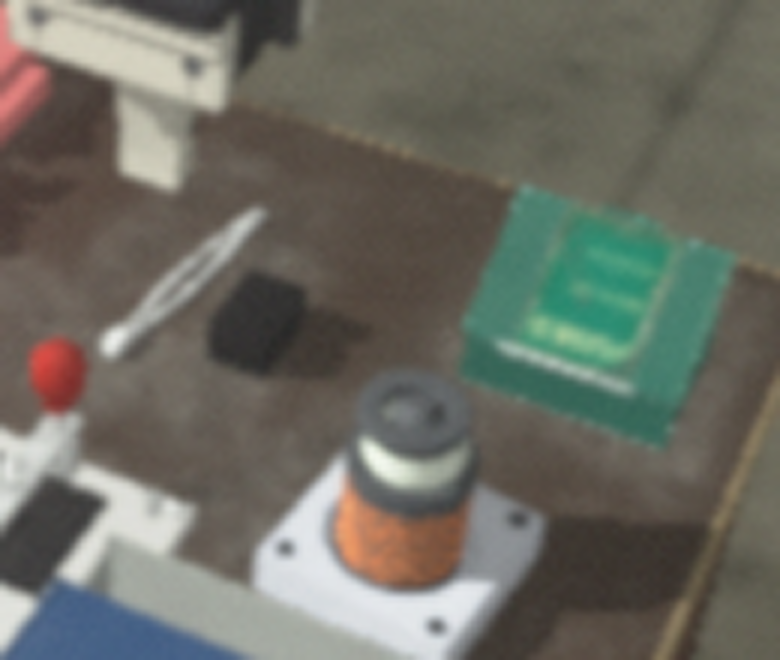

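View pics/d4.png

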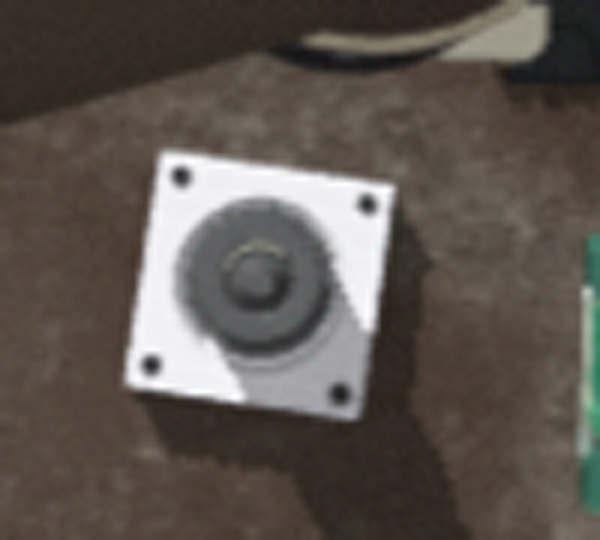

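The disc lies flat on the ring round the post (scene crop (412,412), top crop (256,278)). Now I'll go back, descend round the stack and grip the body.

Emit:
step_arm --pt "0 0 0 4 -25 0 1" --pt "0 0 0 8 -35 0 1" --pt "0 0 0 6 -28 0 1" --pt "0 0 0 2 -8 10 1" --pt "0 0 0 0 0 25 1" --pt "0 0 0 0 0 15 1" --pt "0 0 0 0 0 0 1" --pt "0 0 0 0 0 0 1"

```text
time_s: 23.9
tcp_pos: [0.4163, -0.0115, 0.1329]
eef_rot: [179.9, -0.1, 90.2]
contact_force: [1.0, 0.5, 0.8]
gripper_width: 0.0872
```

Emit:
step_arm --pt "0 0 0.003 0 11 5 1" --pt "0 0 0 0 0 20 1" --pt "0 0 0 0 0 20 1" --pt "0 0 0 0 0 0 1" --pt "0 0 0 0 0 0 1"

```text
time_s: 24.4
tcp_pos: [0.4326, -0.0102, 0.0903]
eef_rot: [179.5, -0.2, 90.1]
contact_force: [-0.4, 0.4, 0.6]
gripper_width: 0.0879
```

Emit:
step_arm --pt "0.008 -0.003 0 -1.5 -5 5 1" --pt "0 0 0 0 -1 15 1" --pt "0 0 0 0 -1 15 1" --pt "0 0 0 0 0 5 1" --pt "0 0 0 0 0 0 1"

```text
time_s: 24.9
tcp_pos: [0.4282, -0.011, 0.0526]
eef_rot: [179.6, -0.1, 90.1]
contact_force: [0.9, 1.0, 0.7]
gripper_width: 0.0877
```

Emit:
step_arm --pt "0.006 -0.001 0 -0.8 -1 9 1" --pt "0 0 0 0 -0.5 6 1" --pt "0 0 0 0 0 0 1" --pt "0 0 0 0 0 0 1"

```text
time_s: 25.3
tcp_pos: [0.4278, -0.0115, 0.0379]
eef_rot: [179.9, -0.1, 90.1]
contact_force: [1.2, -0.6, -0.1]
gripper_width: 0.0878
```

Emit:
step_arm --pt "0 0 0 0 0 2 1" --pt "0 0 0 0 0 0.5 1" --pt "0 0 0 0 0 0 1"

```text
time_s: 25.6
tcp_pos: [0.4281, -0.0113, 0.0356]
eef_rot: [179.8, -0.1, 90.1]
contact_force: [0.6, -0.4, -0.5]
gripper_width: 0.0874
```

Emit:
step_arm --pt "0 0 0 0 0 0 0.4" --pt "0 0 0 0 0 0 0.2" --pt "0 0 0 0 0 0 0.1" --pt "0 0 0 0 0 0 -0.4" --pt "0 0 0 0 0 0 -0.4" --pt "0 0 0 0 0 0 -0.4" --pt "0 0 0 0 0 0 -0.4" --squeeze 25

```text
time_s: 26.3
tcp_pos: [0.4283, -0.0113, 0.036]
eef_rot: [179.8, -0.1, 90.1]
contact_force: [-0.3, -0.2, -0.6]
gripper_width: 0.0517
```

```bash
python3 look.py scene 240 150 130 110 6 e1
```

```text
26.35 [ 0.4283 -0.0113  0.036 ] [ 1.798e+02 -1.100e-01  9.013e+01] 0.0515 [ 0.6 -0.6  0. ]
```

View pics/e1.png

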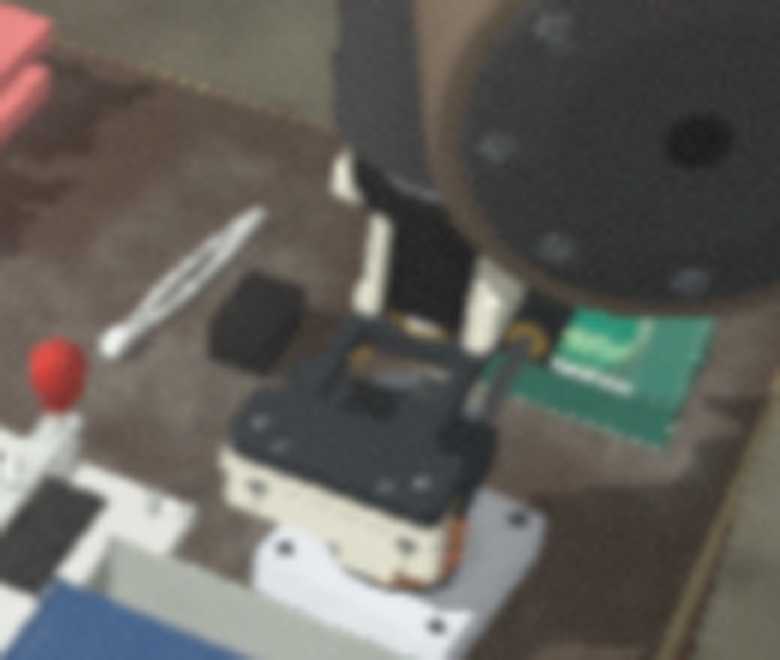

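The body is gripped (51.5 mm) with the stack under the gripper. I'll lift gently.

Emit:
step_arm --pt "0 0 0 0 0 -3 -0.4" --pt "0 0 0 0 0 -7 -0.4" --pt "0 0 0 0 0 -11 -0.4" --pt "0 0 0 0 0 -14 -0.4" --pt "0 0 0 0 0 -14 -0.4" --pt "0 0 0 0 0 -14 -0.4" --pt "0 0 0 0 0 -14 -0.4" --pt "0 0 0 0 0 -14 -0.4"

```text
time_s: 27.15
tcp_pos: [0.424, -0.0126, 0.1299]
eef_rot: [-179.7, -0.0, 90.0]
contact_force: [0.4, 1.0, -3.0]
gripper_width: 0.0515
```

Emit:
step_arm --pt "0 0 0 0 1 -14 -0.4" --pt "0 0 0 0 1 -14 -0.4" --pt "0 0 0 0 1 -13 -0.4" --pt "0 0 0 0 0 -10 -0.4" --pt "0 0 0 0 0 -6 -0.4" --pt "0 0 0 0 0 -2 -0.4" --pt "0 0 0 0 0 0 -0.4" --pt "0 0 0 0 0 0 -0.4" --pt "0 0 0 0 0 0 -0.4"

```text
time_s: 28.05
tcp_pos: [0.4247, -0.013, 0.1935]
eef_rot: [-179.7, -0.1, 90.0]
contact_force: [-0.3, -0.1, -2.8]
gripper_width: 0.0513
```

```bash
python3 look.py scene 240 120 130 110 6 e2; python3 look.py top 0 0 512 384 1 e3
```

```text
28.1 [ 0.4246 -0.013   0.1935] [-1.797e+02 -1.100e-01  8.997e+01] 0.0514 [ 0.5  0.5 -3.1]
28.15 [ 0.4247 -0.013   0.1935] [-1.7971e+02 -1.1000e-01  8.9970e+01] 0.0514 [ 0.3 -1.2 -3.4]
```

View pics/e2.png

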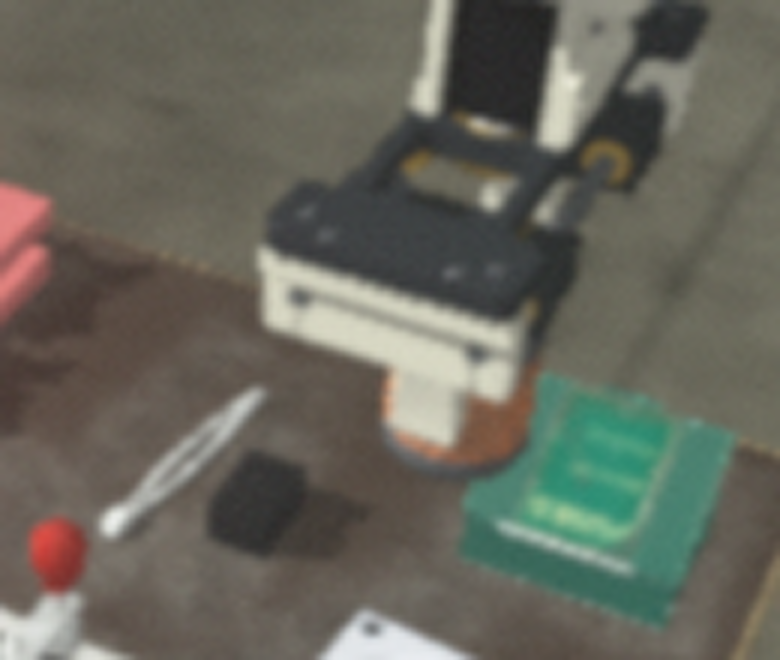

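View pics/e3.png

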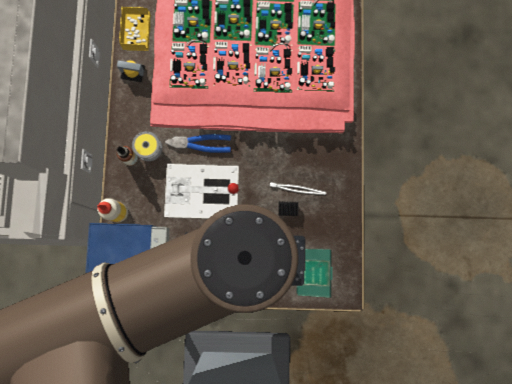

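The stack is held level at scene crop (455,420), with the underside about 14.4 cm above the block. The wrist load of ≈3.1 N matches all three parts (0.32 kg), and nothing has dropped onto the table. Handing in.

```bash
python3 - <<'E'
from plant import r
s=r.get_state();print(s["time_s"],s["qd"].round(2),s["tcp_pos"].round(4))
r.close_job()
E
```

```text
28.15 [-0.01 -0.14  0.26 -0.01 -0.1   0.02] [ 0.4247 -0.013   0.1935]
the job is handed in; nothing more can be done
```

The choke is assembled, and the job was handed in at 28.2 s with the arm holding the whole stack above the fixture. I set the body in the pocket, slipped the spacer ring and then the disc over its post, gripped the body and lifted straight up.

- **Assembly:** after each release the pictures showed the body upright in the pocket, then the ring flat on it, then the disc flat on the ring. The body and ring centres measured within about 1 mm of the pocket axis.
- **Final hold:**
  - Underside about 14.4 cm above the block.
  - Centre about 2 mm from over the pocket.
  - Tool tilt about 0.3°.
  - Arm practically at rest.
  - Finger opening 51.4 mm on the 52 mm body.
- **Ring and disc in the final pose:** the gripper hid both from both cameras, so I could not see them there. The wrist load of about 3.1 N matches body, ring and disc together, and nothing had dropped onto the visible part of the table.
- **Other things on the table:** those in view looked unmoved in the last pictures. I did not measure their positions again.

No check failed or disagreed.

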